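# Gather three strips in a gang jig and clamp them

### The arm

A 6-joint arm with a two-finger parallel gripper is mounted at the origin on a cart in front of the work surface, level with it; the furniture and walls round the work are solid. World frame = base frame: x ahead of the robot, y to its left, z up, the work surface at z = 0. Lengths are in m, angles in rad, forces in N, time in s.
With the tool pointing down it reaches from about 0.35 to 0.95 m from the base axis. Payload 17.4 kg.
Tool frame: the origin (TCP) lies where the fingers leave the gripper's body, on its centre line; the fingertips stand 84 mm ahead of it and the grasp point (between the pads) lies 65 mm ahead of it; z points along the fingers, y is the line along which they close (so a half turn about z gives the same grasp; the last joint's range is limited). The gripper opens to 93 mm and grips with 3 to 60 N. Pads are 15 mm wide; open, the fingers measure 128 mm over their backs; the gripper's body (75 mm by 188 mm) begins 65 mm behind the grasp point.
Start: joints at [-1.19, 0.116, 1.442, -0, 1.584, -0.038], TCP at [0.274, -0.617, 0.303] pointing down, gripper open.
Joint ranges: [-2.83, 2.83], [-0.83, 2.19], [0.07, 2.5], [-1.14, 4.28], [0.01, 3], [-2.97, 2.97]. Speed limits (rad/s): [1.89, 1.89, 2.22, 3.14, 3.14, 3.14].

### API

Orientations are given as a 3x3 rotation matrix whose columns are the frame's x, y, z axes.
In Python, from rig import readout, eyes, env gives the robot as it stands.
- The arm moves only by the tool arm_command, never from a script. Its argument "motion" is one flat list of numbers, 5 for each row, row after row: the shift along the world's x, y, z in m, then the turn about the world's z in degrees, then the finger opening in m, from 0 to 0.093. A call has 1 to 12 rows; each row is the pose to reach, as a shift and turn from the pose commanded when the call began; what a row does not reach only later rows make up. A row lasts 1/12 s, in which the tool goes at most 41.7 mm and 7.16 degrees, less where a joint would pass 70% of its speed; a pose out of reach is approached as far as the arm can. A call with a gripper value outside its range is refused whole. The fingers move at their own pace and stop on an object; "grip_force" is the grip in N (left out, the last holds). Time passes only in rows, so rows that repeat a pose let the fingers close. It gives the time, the measured TCP pose, the force, the opening and the grip force at its end, in the units of the state.
- readout.get_state(): the state, without advancing time (a new reading comes with each control period).
- eyes.read_camera(name): name is "scene" or "top"; returns a dict with "frame" (400x640x3 uint8, red, green, blue), "depth" (400x640 float32, m along the optical axis (not along the pixel's ray), 0 where there is no reading), "fx", "fy", "cx", "cy" (pixels), "distortion" ([k1, k2, p1, p2, k3] as OpenCV has them; the pictures are not rectified), "R" (3x3) and "t" (3): a world point X has camera coordinates R X + t. Camera axes: x right, y down, z forward; pixel columns grow to the right and rows downward; lengths in m; the calibration is good to about 2 mm. A picture is of the moment at which its call begins.
- env.close_job(): hands the job in; it is judged then, once.
The state is a dict: "time": time; "q": joint angles; "joint_velocities": joint speeds; "effort": joint torques, N m; "eef_pos": TCP position; "tool_rot": TCP orientation; "contact_force": force on the tool from outside, world axes, zero at the start; "wrist_torque": the same for the moment, N m; "width": finger opening in m; "gripper_force": force on a finger pad.
Only numpy, scipy, OpenCV 4.12 (cv2) and the standard library are available. Lean on these libraries where they do the work, as an engineer would, in place of code of your own. Each camera call takes 0.05 s, during which the arm holds its last target. There are 200 camera calls.

### The job

Three walnut strips lie loose on the plywood gang jig and are to be cut to one length together. Picking nothing up, sweep them with the fingers into the jig's corner, so that they lie flat and tight side by side against the long fence on the left, with their far ends all against the end stop. Then push the wooden swing arm round until its round nose bears against the outermost strip, and leave it there; do not lift the strips or shift the brass block and the tape measure.

Things in the scene. Friction and masses are not known exactly. Their poses are not given: they have to be found in the camera images.
- jig: shop-made gang jig fixed to the table, turned by up to 12 degrees: plywood base 12 mm thick. Origin under it at table height; x points away from the robot, y to the left. In mm: base x -140..115, y -190..180; long wooden fence on the left, face at y = 130 (x -100..72); end stop at the far side, face at x = 80 (y -144..126); both 26 wide and 22 high above the base
- corner (a point): the jig's corner: point on the base's top (jig x = 80, y = 130, z = 12 mm) where the faces of fence and end stop meet (the rails leave a small dust gap there); axes as the jig. Seated strips lie lengthwise along jig x, centres at jig x = 25 and y = 115, 85 and 55 mm, and together fill x -30..80, y 40..130
- strip_a: one of three identical dark walnut strips, flat bars 110 x 30 x 12 mm, about 25 g, lying on the jig's base; origin at the centre of the underside, y along the 110 mm length, x across the width, z up. They start loosely spread side by side, in any order, roughly parallel to the fence with gaps of 10 to 70 mm
- strip_b: one of three identical dark walnut strips, flat bars 110 x 30 x 12 mm, about 25 g, lying on the jig's base; origin at the centre of the underside, y along the 110 mm length, x across the width, z up. They start loosely spread side by side, in any order, roughly parallel to the fence with gaps of 10 to 70 mm
- strip_c: one of three identical dark walnut strips, flat bars 110 x 30 x 12 mm, about 25 g, lying on the jig's base; origin at the centre of the underside, y along the 110 mm length, x across the width, z up. They start loosely spread side by side, in any order, roughly parallel to the fence with gaps of 10 to 70 mm
- swing_arm (a joint): angle of the swing arm, rad, growing counter-clockwise from above. 0: open, the arm points to jig -y along the base's near edge; pi/2: it points to jig +x along the seated strips' right side. The nose meets tightly seated strips at about 1.51 (0.01 earlier per 1.3 mm of gap); end of travel 1.62. Stiff: stays where left, about 2 N at the nose to move. Starts at -0.15 to 0.03
- pivot (a point): axis of the swing arm, at jig x = -105, y = 34 mm, 10 mm above the base's top. The arm is wooden, level, 18 mm wide, and occupies 1 to 19 mm above the base's top; round its axis is a boss of 32 mm diameter with a black knob, 27 mm diameter, whose top is 35 mm above the base
- nose (a point): centre of the round rubber nose (28 mm diameter, 18 mm high) at the arm's free end, 130 mm from the pivot, 10 mm above the base's top
- brass_block: small brass setup block, 25 x 51 x 25 mm, lying on the jig's base near its near left corner, not to be moved; origin at the centre of the underside, y along its 51 mm length
- tape: yellow tape measure, 38 x 101 x 68 mm, standing on the table to the right of the jig, not to be moved; origin at the centre of the underside
Not all that is in view belongs to the job. Leave any green look-alike of the strip_c alone.

How it is judged:
On the way:
1. the strips are gathered in the corner (ends within 5 mm of the stop, no more than 6 mm of gaps in all), the arm still open (x of strip_a in the frame of jig between 0.02 and 0.029 m and y of strip_a in the frame of jig between 0.049 and 0.119 m and z of each of strip_a, strip_b, strip_c in the frame of jig below 0.016 m and angle between the y axis of each of strip_a, strip_b, strip_c and the x axis of jig, either way round below 0.08 rad and x of strip_b in the frame of jig between 0.02 and 0.029 m and y of strip_b in the frame of jig between 0.049 and 0.119 m and x of strip_c in the frame of jig between 0.02 and 0.029 m and y of strip_c in the frame of jig between 0.049 and 0.119 m and value of joint swing_arm below 1.2 rad), for 0.2 s.
At the end, for the whole second after the job is handed in: all three strips flat in the jig's corner, parallel to the fence within 0.05 rad, each far end within 4 mm of the end stop, all gaps across the strips together under 4.5 mm; swing arm above 1.46 rad, nose touching or within 3 mm of the outermost strip; everything at rest (x of strip_a in the frame of jig between 0.021 and 0.029 m and y of strip_a in the frame of jig between 0.0505 and 0.119 m and z of each of strip_a, strip_b, strip_c in the frame of jig below 0.016 m and angle between the y axis of each of strip_a, strip_b, strip_c and the x axis of jig, either way round below 0.05 rad and x of strip_b in the frame of jig between 0.021 and 0.029 m and y of strip_b in the frame of jig between 0.0505 and 0.119 m and x of strip_c in the frame of jig between 0.021 and 0.029 m and y of strip_c in the frame of jig between 0.0505 and 0.119 m and value of joint swing_arm above 1.46 rad and (x of nose in the frame of strip_a above -0.032 m or x of nose in the frame of strip_b above -0.032 m or x of nose in the frame of strip_c above -0.032 m) and velocity of joint swing_arm below 0.05 rad/s and linear speed of each of strip_a, strip_b, strip_c below 0.02 m/s).
It fails at once if a strip is lifted off the base (by more than 15 mm) (z of any of strip_a, strip_b, strip_c in the frame of jig above 0.027 m).
It fails at once if the brass block is shifted by more than 10 mm (distance of brass_block from where it was at the start of the episode above 0.01 m).
It fails at once if the tape measure is shifted by more than 10 mm (distance of tape from where it was at the start of the episode above 0.01 m).
It also fails if it takes over 67 s, if anything falls off the work surface, if the arm or the gripper's body presses on something with over 40 N, if the wrist force passes 120 N, or if a joint passes its speed limit or range.

## Working session

There is one attempt and no reset: what is moved stays moved. The work goes in short steps, Python scripts to look and compute and a tool call to move; the robot and the scene stay as the last step left them, time stands still between calls to the robot, and variables do not carry over. Pictures are saved under pics/ and viewed, at most 10 in all, crops included, and the job is handed in when it is done.

Besides the shell and the picture viewer there is one more tool, called as name(argument=value, ...), one argument or row to a line, values as JSON. arm_command: Moves the arm, as the interface text tells. Its arguments: {"type":"object","properties":{"motion":{"type":"array","items":{"type":"number"}},"grip_force":{"type":"number"}},"required":["motion"]}

```bash
mkdir -p pics; cat > h.py <<'E'
import numpy as np,cv2
from rig import readout,eyes,env
def cam(n):
    c=eyes.read_camera(n);c['K']=np.array([[c['fx'],0,c['cx']],[0,c['fy'],c['cy']],[0,0,1.]]);c['d']=np.array(c['distortion'],float);c['R']=np.array(c['R']);c['t']=np.array(c['t']);return c
def ray(c,uv,z):
    p=cv2.undistortPoints(np.array(uv,float).reshape(-1,1,2),c['K'],c['d']).reshape(-1,2)
    d=np.c_[p,np.ones(len(p))]@c['R'];o=-c['R'].T@c['t']
    return o+d*((z-o[2])/d[:,2])[:,None]
def save(c,n): cv2.imwrite('pics/'+n,c['frame'][:,:,::-1])
E
python3 - <<'E'
from h import *
for n in('top','scene'):
    c=cam(n);save(c,n+'0.png');print(n,-c['R'].T@c['t'],c['R'].round(2).tolist(),c['fx'])
    np.savez(n+'0.npz',**c)
s=readout.get_state();print(s['time'],s['eef_pos'],s['tool_rot'],s['width'])
E
```

```text
top [ 0.42628539 -0.09952195  1.39689845] [[0.02, -1.0, -0.03], [-0.99, -0.01, -0.15], [0.15, 0.03, -0.99]] 432.27831229089924
scene [0.01890977 0.88524063 0.63230715] [[-0.84, -0.55, 0.03], [-0.26, 0.36, -0.9], [0.48, -0.76, -0.44]] 395.23285553978627
0.1 [ 0.27445225 -0.61658292  0.3020712 ] [[ 9.13575760e-01  4.06668405e-01 -3.73680995e-04]
 [ 4.06668573e-01 -9.13575241e-01  9.74780256e-04]
 [ 5.50266267e-05 -1.04249993e-03 -9.99999455e-01]] 0.09307267484284792
```

View pics/top0.png

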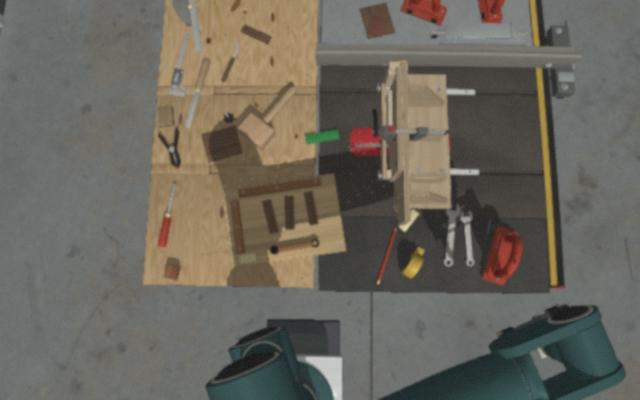

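View pics/scene0.png

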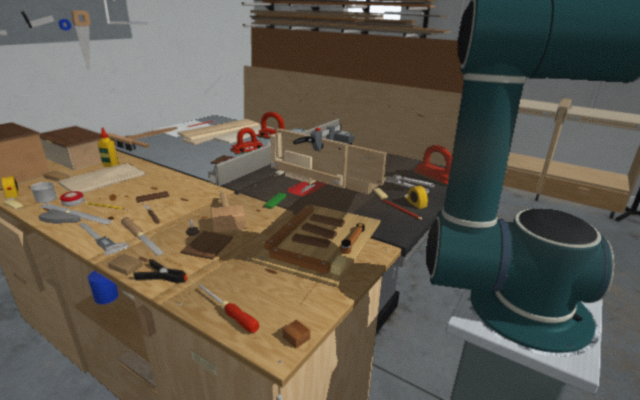

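The top view shows the jig at about (290,218). Its long fence is at (237,227), the end stop at (278,187), three dark strips at (270,216), (290,212) and (311,207), the swing arm from (276,249) to (316,241), and the brass block near (247,258). The tape is at (412,263), and the green look-alike at (322,136) lies off the jig. I'll confirm in a crop.

```bash
python3 - <<'E'
from h import *
c=cam('top');im=c['frame'][160:285,215:360][:,:,::-1]
cv2.imwrite('pics/crop1.png',cv2.resize(im,None,fx=4.8,fy=4.8,interpolation=cv2.INTER_CUBIC))
E
```

```text
(no output)
```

View pics/crop1.png

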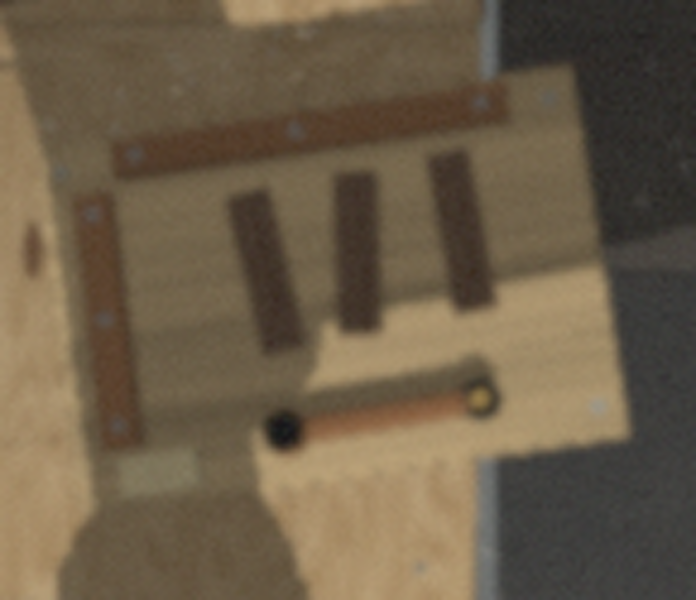

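The crop confirms three dark strips, at crop pixels (266,270), (357,250) and (462,230). The fence is on the left at (108,320) and the stop at the top at (310,130). The knob is at (285,430), the nose at (481,397) and the brass block at (158,472). The only look-alike is green and off the jig. Now I'll measure.

```bash
cat >> h.py <<'E'
def blobs(c,mask,amin):
    n=cv2.findContours(mask.astype(np.uint8),cv2.RETR_EXTERNAL,cv2.CHAIN_APPROX_NONE)[0]
    return [k for k in n if cv2.contourArea(k)>=amin]
def masks(c,S=6,x0=215,y0=160,x1=360,y1=285):
    im=cv2.resize(c['frame'][y0:y1,x0:x1],None,fx=S,fy=S,interpolation=cv2.INTER_CUBIC).astype(float)
    return im,(lambda p:(np.array(p,float)+.5)/S-.5+[x0,y0])
def rect(c,k,f,z):
    P=ray(c,f(k.reshape(-1,2)),z)[:,:2]
    (cx,cy),(w,h),a=cv2.minAreaRect((P*1000).astype(np.float32))
    if w<h: w,h,a=h,w,a+90
    return cx,cy,w,h,(a+90)%180-90
def strips(c,J=None):
    im,f=masks(c);g=im.sum(2);r=[]
    hsv=cv2.cvtColor(im.clip(0,255).astype(np.uint8),cv2.COLOR_RGB2HSV)
    for k in blobs(c,(g<205)&(hsv[:,:,2]>45),1500):
        r.append(rect(c,k,f,.024))
    return r
E
python3 - <<'E'
from h import *
c=cam('top');im,f=masks(c)
hsv=cv2.cvtColor(im.clip(0,255).astype(np.uint8),cv2.COLOR_RGB2HSV)
S=6/4.8
for p in [(310,130),(108,320),(266,270),(357,250),(462,230),(200,300),(530,150),(158,472),(400,412),(285,430),(350,350),(290,300)]:
    x,y=int(p[0]*S),int(p[1]*S);print(p,im[y,x].round(),hsv[y,x])
m=(im[:,:,0]/(im[:,:,2]+1)>1.75)&(im.sum(2)<330)&(hsv[:,:,1]>110)
for k in blobs(c,m,2000): print('rail',np.round(rect(c,k,f,.034),1))
for r in strips(c): print('strip',np.round(r,1))
for n,p,z in(('knob',(285,430),.047),('nose',(481,397),.031),('brass',(158,472),.037)):
    print(n,ray(c,[[p[0]/4.8+215,p[1]/4.8+160]],z))
E
```

```text
(310, 130) [86. 65. 50.] [ 12 107  86]
(108, 320) [92. 80. 71.] [13 58 92]
(266, 270) [64. 50. 39.] [ 13 100  64]
(357, 250) [66. 52. 43.] [12 89 66]
(462, 230) [65. 53. 41.] [15 94 65]
(200, 300) [115. 100.  73.] [ 19  93 115]
(530, 150) [119. 104.  79.] [ 19  86 119]
(158, 472) [125. 115.  89.] [ 22  73 125]
(400, 412) [129.  94.  65.] [ 14 127 129]
(285, 430) [24. 24. 29.] [120  44  29]
(350, 350) [166. 144. 107.] [ 19  91 166]
(290, 300) [71. 56. 43.] [ 14 101  71]
rail [489.7 -11.2 131.7  18.5 -77.7]
rail [548.7 178.6 169.2  25.7   9.1]
rail [678.1  46.4 226.2  26.9 -80.7]
strip [480.5  59.9  27.9  26.5   1.5]
strip [549.1 177.4 166.7  27.8   8. ]
strip [583.6  74.6 108.4  29.5  14.9]
strip [598.   13.3 104.1  29.5   2.7]
strip [614.4 -55.  104.   28.1  11. ]
strip [678.9  48.  265.9  27.8 -80.6]
strip [ 571.6 -146.6  400.4  133.5    0.6]
knob [[0.47627716 0.05512136 0.047     ]]
nose [[ 0.50037052 -0.07150512  0.031     ]]
brass [[0.4479621  0.13886439 0.037     ]]
```

arm_command(
  motion=[0.126,0.417,0,75.2,0.05,0.126,0.417,0,75.2,0.05,0.126,0.417,0,75.2,0.05,0.126,0.417,0,75.2,0.05,0.126,0.417,0,75.2,0.05,0.126,0.417,0,75.2,0.05,0.126,0.417,0,75.2,0.05,0.126,0.417,0,75.2,0.05,0.126,0.417,0,75.2,0.05,0.126,0.417,0,75.2,0.05,0.126,0.417,0,75.2,0.05,0.126,0.417,0,75.2,0.05],
)

```text
time: 1.2
eef_pos: [0.4011, -0.1966, 0.3031]
tool_rot: [[-0.168, 0.986, 0.001], [0.986, 0.168, 0.0], [-0.0, 0.001, -1.0]]
contact_force: [-0.6, -0.2, 0.1]
width: 0.0495
gripper_force: 0.0
```

arm_command(
  motion=[0.215,0.102,-0.08,0,0.05,0.215,0.102,-0.08,0,0.05,0.215,0.102,-0.08,0,0.05,0.215,0.102,-0.08,0,0.05,0.215,0.102,-0.08,0,0.05,0.215,0.102,-0.08,0,0.05,0.215,0.102,-0.08,0,0.05,0.215,0.102,-0.13,0,0.05,0.215,0.102,-0.16,0,0.05,0.215,0.102,-0.18,0,0.05,0.215,0.102,-0.18,0,0.05,0.215,0.102,-0.18,0,0.05],
)

```text
time: 2.2
eef_pos: [0.6152, -0.0983, 0.1225]
tool_rot: [[-0.159, 0.987, -0.002], [0.987, 0.159, 0.0], [0.0, -0.002, -1.0]]
contact_force: [-0.0, -0.9, 0.6]
width: 0.0501
gripper_force: 0.0
```

```bash
python3 - <<'E'
from h import *
c=cam('top');save(c,'t2.png')
im=c['frame'][140:285,195:370][:,:,::-1]
cv2.imwrite('pics/crop2.png',cv2.resize(im,None,fx=4,fy=4,interpolation=cv2.INTER_CUBIC))
s=readout.get_state();print(s['eef_pos'],s['contact_force'],s['q'])
E
```

```text
[ 0.61585605 -0.09834517  0.12417045] [-0.30975132  0.28869378  0.62292666] [-1.99224979e-01  1.09736177e-01  1.74534249e+00 -7.65773486e-05
  1.28550364e+00 -3.58715005e-01]
```

View pics/crop2.png

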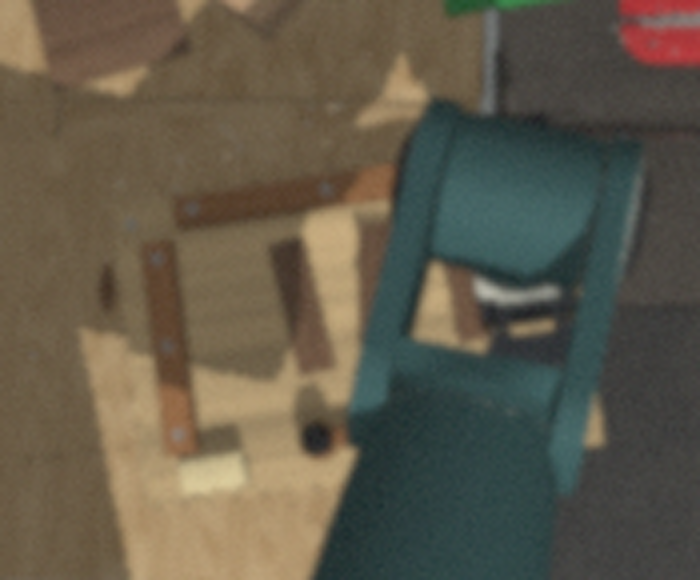

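The wrist hides the right side, but strips A and B and the fence are unchanged, and the fingers are clear to the right of C. I'll descend and sweep toward the fence.

arm_command(
  motion=[0,0,-0.015,0,0.05,0,0,-0.022,0,0.05,0,0,-0.022,0,0.05,0,0,-0.022,0,0.05,-0.0016,0.0099,-0.022,0,0.05,-0.0032,0.0197,-0.022,0,0.05,-0.0048,0.0296,-0.022,0,0.05,-0.0064,0.0395,-0.022,0,0.05,-0.008,0.0494,-0.022,0,0.05,-0.0096,0.0592,-0.022,0,0.05,-0.0112,0.0691,-0.022,0,0.05,-0.0128,0.079,-0.022,0,0.05],
)

```text
time: 3.25
eef_pos: [0.6025, -0.0176, 0.1008]
tool_rot: [[-0.16, 0.987, 0.0], [0.987, 0.16, -0.0], [-0.0, 0.0, -1.0]]
contact_force: [-0.3, -0.9, 1.0]
width: 0.0503
gripper_force: 0.3
```

arm_command(
  motion=[-0.0016,0.0099,0,0,0.05,-0.0032,0.0197,0,0,0.05,-0.0048,0.0296,0,0,0.05,-0.0064,0.0395,0,0,0.05,-0.008,0.0494,0,0,0.05,-0.0096,0.0592,0,0,0.05,-0.0104,0.0642,0,0,0.05,-0.0112,0.0691,0,0,0.05,-0.0112,0.0691,0,0,0.05],
)

```text
time: 4.0
eef_pos: [0.5913, 0.0512, 0.1007]
tool_rot: [[-0.16, 0.987, -0.0], [0.987, 0.16, 0.0], [0.0, -0.0, -1.0]]
contact_force: [-0.4, 0.1, -0.4]
width: 0.0499
gripper_force: 0.0
```

arm_command(
  motion=[-0.0008,0.0049,0,0,0.05,-0.0016,0.0099,0,0,0.05,-0.0022,0.0138,0,0,0.05,-0.0027,0.0168,0,0,0.05,-0.003,0.0188,0,0,0.05,-0.003,0.0188,0,0,0.05],
)

```text
time: 4.5
eef_pos: [0.5884, 0.0696, 0.1007]
tool_rot: [[-0.16, 0.987, -0.0], [0.987, 0.16, 0.0], [0.0, 0.0, -1.0]]
contact_force: [-0.2, 0.5, 0.5]
width: 0.0501
gripper_force: 0.0
```

```bash
python3 - <<'E'
from h import *
c=cam('scene');im=c['frame'][195:285,250:395][:,:,::-1]
cv2.imwrite('pics/crop3.png',cv2.resize(im,None,fx=5.4,fy=5.4,interpolation=cv2.INTER_CUBIC))
E
```

```text
(no output)
```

View pics/crop3.png

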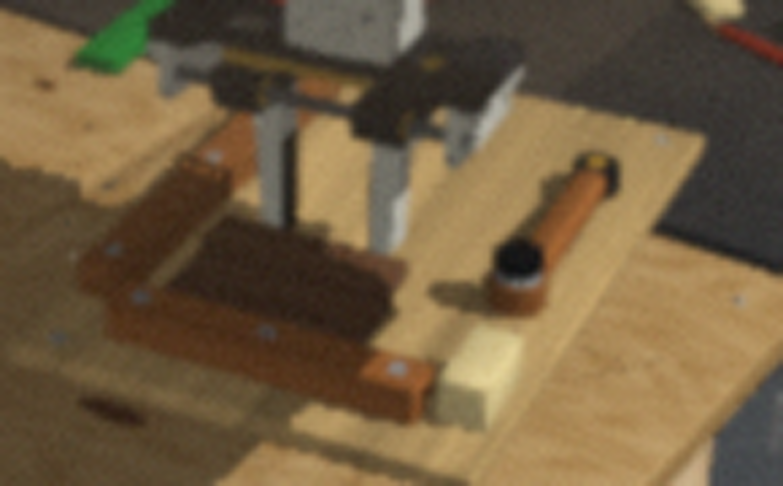

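The scene crop shows the three strips packed at about (285,275), nearly against the fence, with an end gap to the stop at about (170,270). The fingers stand at (280,160) and (385,200). I'll finish the side push until force shows.

arm_command(
  motion=[-0.0005,0.003,0,0,0.05,-0.0006,0.004,0,0,0.05,-0.0006,0.004,0,0,0.05,-0.0006,0.004,0,0,0.05],
)

```text
time: 4.88
eef_pos: [0.5879, 0.0733, 0.1007]
tool_rot: [[-0.16, 0.987, -0.0], [0.987, 0.16, 0.0], [0.0, -0.0, -1.0]]
contact_force: [0.4, -0.9, -0.3]
width: 0.0501
gripper_force: 0.0
```

arm_command(
  motion=[-0.0002,0.001,0,0,0.05,-0.0003,0.002,0,0,0.05,-0.0003,0.002,0,0,0.05,-0.0003,0.002,0,0,0.05],
)

```text
time: 5.22
eef_pos: [0.5879, 0.0741, 0.1009]
tool_rot: [[-0.16, 0.987, 0.001], [0.987, 0.16, -0.002], [-0.003, 0.0, -1.0]]
contact_force: [2.3, -11.2, -0.1]
width: 0.0497
gripper_force: 5.7
```

arm_command(
  motion=[-0.0002,0.001,0,0,0.05,-0.0003,0.002,0,0,0.05,-0.0003,0.002,0,0,0.05,-0.0003,0.002,0,0,0.05],
)

```text
time: 5.55
eef_pos: [0.5879, 0.0746, 0.101]
tool_rot: [[-0.159, 0.987, 0.001], [0.987, 0.159, -0.006], [-0.006, 0.001, -1.0]]
contact_force: [4.2, -25.6, 1.0]
width: 0.05
gripper_force: 13.1
```

arm_command(
  motion=[0.0016,-0.01,0,0,0.05,0.0032,-0.02,0,0,0.03,0.0032,-0.02,0.04,0,0.0,0.0032,-0.02,0.05,-7,0.0,-0.02,-0.01,0.05,-14,0.0,-0.05,0.02,0.05,-21,0.0,-0.089,0.05,0.05,-28,0.0,-0.089,0.05,0.05,-35,0.0,-0.089,0.05,0.05,-42,0.0,-0.089,0.05,0.05,-49,0.0,-0.089,0.05,0.05,-56,0.0,-0.089,0.05,0.05,-63,0.0],
)

```text
time: 6.55
eef_pos: [0.4983, 0.1271, 0.1508]
tool_rot: [[0.81, 0.586, 0.0], [0.586, -0.81, 0.0], [0.0, -0.0, -1.0]]
contact_force: [-0.1, -0.1, 0.2]
width: 0.0001
gripper_force: 0.0
```

arm_command(
  motion=[0,0,0,-7,0.0,0,0,0,-14,0.0,0,0,0,-21,0.0,0,0,0,-27,0.0,0,0,0,-27,0.0,0,0,0,-27,0.0],
)

```text
time: 7.05
eef_pos: [0.4983, 0.1271, 0.1508]
tool_rot: [[0.987, 0.163, -0.0], [0.163, -0.987, 0.0], [-0.0, -0.0, -1.0]]
contact_force: [0.1, -0.2, 0.2]
width: 0.0006
gripper_force: 0.0
```

```bash
python3 - <<'E'
from h import *
s=readout.get_state();print(s['eef_pos'],s['contact_force'],s['q'],s['width'])
c=cam('scene');im=c['frame'][195:285,250:395][:,:,::-1]
cv2.imwrite('pics/crop4.png',cv2.resize(im,None,fx=5.4,fy=5.4,interpolation=cv2.INTER_CUBIC))
E
```

```text
[0.49831695 0.12708602 0.15076071] [ 0.05201261 -0.22143823  0.24038194] [ 2.00014122e-01 -1.55020094e-01  1.95940416e+00  2.12914769e-04
  1.33722012e+00  1.60691570e+00] 0.000586913254848742
```

View pics/crop4.png

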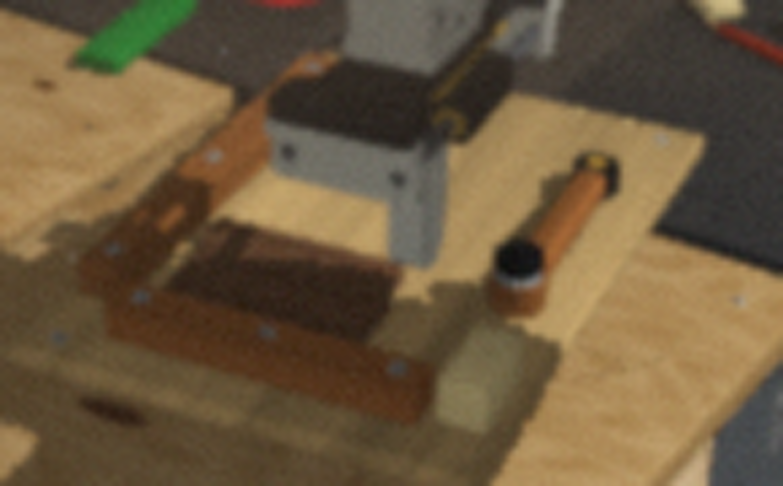

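The crop shows the strips still packed at about (285,275), slightly staggered at the near end at about (390,290), with a gap at the stop. The closed fingers hover over the near side. Next I'll push the ends at the fence-side seam.

arm_command(
  motion=[0,0,-0.03,0,0,0,0,-0.05,0,0,0,0,-0.05,0,0,0,0,-0.05,0,0,0.0059,0.001,-0.05,0,0,0.0118,0.0019,-0.05,0,0,0.0178,0.0029,-0.05,0,0,0.0227,0.0037,-0.05,0,0,0.0267,0.0043,-0.05,0,0,0.0296,0.0048,-0.05,0,0,0.0306,0.005,-0.05,0,0,0.0306,0.005,-0.05,0,0],
)

```text
time: 8.1
eef_pos: [0.5291, 0.1322, 0.1007]
tool_rot: [[0.987, 0.16, -0.0], [0.16, -0.987, -0.0], [-0.0, -0.0, -1.0]]
contact_force: [-1.6, -0.4, -0.2]
width: 0.0007
gripper_force: 0.0
```

arm_command(
  motion=[0.001,0.0002,0,0,0,0.002,0.0003,0,0,0,0.003,0.0005,0,0,0,0.003,0.0005,0,0,0],
)

```text
time: 8.43
eef_pos: [0.532, 0.1328, 0.1008]
tool_rot: [[0.987, 0.16, 0.0], [0.16, -0.987, 0.0], [0.0, -0.0, -1.0]]
contact_force: [-0.4, -0.9, 0.6]
width: 0.0002
gripper_force: 0.0
```

arm_command(
  motion=[0.001,0.0002,0,0,0,0.002,0.0003,0,0,0,0.002,0.0003,0,0,0,0.002,0.0003,0,0,0],
)

```text
time: 8.77
eef_pos: [0.5327, 0.1329, 0.1007]
tool_rot: [[0.987, 0.16, -0.004], [0.16, -0.987, -0.001], [-0.004, 0.0, -1.0]]
contact_force: [-15.7, -3.3, 11.0]
width: 0.0004
gripper_force: 8.2
```

arm_command(
  motion=[0.001,0.0002,0,0,0,0.002,0.0003,0,0,0,0.002,0.0003,0,0,0,0.002,0.0003,0,0,0],
)

```text
time: 9.1
eef_pos: [0.5333, 0.133, 0.1006]
tool_rot: [[0.987, 0.16, -0.008], [0.16, -0.987, -0.002], [-0.009, 0.0, -1.0]]
contact_force: [-35.0, -6.0, 24.2]
width: 0.0004
gripper_force: 17.9
```

arm_command(
  motion=[-0.01,-0.0016,0,0,0,-0.0247,-0.004,0,0,0,-0.0224,-0.0188,0,0,0,-0.0199,-0.0336,0,0,0,-0.0199,-0.0336,0,0,0,-0.013,-0.0325,0,0,0,-0.008,-0.0316,0,0,0,-0.003,-0.0308,0,0,0,0.0,-0.0303,0,0,0,0.002,-0.03,0,0,0,0.003,-0.0298,0,0,0,0.003,-0.0298,0,0,0],
)

```text
time: 10.1
eef_pos: [0.5377, 0.1038, 0.1005]
tool_rot: [[0.987, 0.16, -0.005], [0.16, -0.987, -0.001], [-0.006, -0.0, -1.0]]
contact_force: [-19.5, -3.4, 13.3]
width: 0.0
gripper_force: 10.1
```

arm_command(
  motion=[-0.01,-0.0016,0,0,0,-0.025,-0.004,0,0,0,-0.025,-0.004,0.03,0,0,-0.025,-0.004,0.06,0,0,-0.04,-0.03,0.06,0,0,-0.055,-0.065,0.06,0,0,-0.068,-0.1,0.06,0,0,-0.0754,-0.13,0.06,0,0,-0.0754,-0.145,0.06,0,0,-0.0754,-0.145,0.06,0,0],
)

```text
time: 10.93
eef_pos: [0.4632, -0.0436, 0.1609]
tool_rot: [[0.988, 0.157, 0.001], [0.157, -0.988, -0.001], [0.001, 0.001, -1.0]]
contact_force: [1.3, -0.5, 0.9]
width: 0.0003
gripper_force: 0.0
```

```bash
python3 - <<'E'
from h import *
c=cam('top');s=readout.get_state();print(s['eef_pos'],s['q'])
a=c['frame'][160:285,215:360][:,:,::-1]
d=cam('scene')['frame'][195:285,250:395][:,:,::-1]
r=lambda i:cv2.resize(i,(400,int(400*i.shape[0]/i.shape[1])),interpolation=cv2.INTER_CUBIC)
a,d=r(a),r(d);d=np.pad(d,((0,a.shape[0]-d.shape[0]),(0,0),(0,0)))
cv2.imwrite('pics/pair5.png',np.hstack([a,d]))
E
```

```text
[ 0.46340272 -0.04231793  0.1608616 ] [-1.45931129e-01 -2.82848243e-01  2.04841568e+00  7.93240024e-05
  1.37551087e+00  1.26658463e+00]
```

View pics/pair5.png

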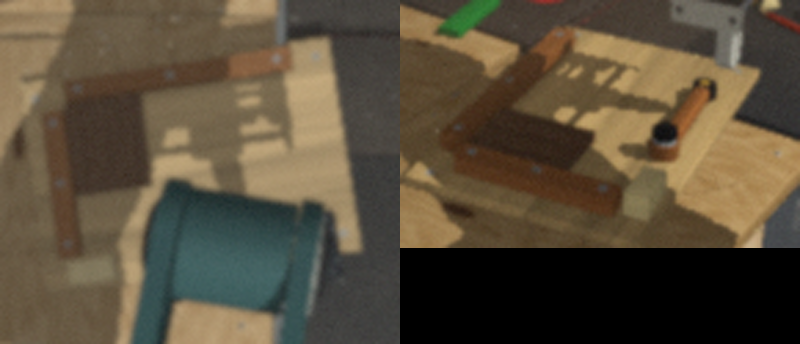

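The picture shows the three strips as one dark block at about (110,140) in the left view, in the corner against fence and stop, with the swing arm still open. I'll check the block's free edges numerically.

```bash
python3 - <<'E'
from h import *
c=cam('top');g=c['frame'].astype(np.float32).sum(2)
th=np.deg2rad(9.2);O=np.array([.5855,.040]);A=np.array([[np.cos(th),-np.sin(th)],[np.sin(th),np.cos(th)]])
def val(J):
    P=np.c_[(O+np.array(J)@A.T),np.full(len(J),.024)]
    uv=cv2.projectPoints(P,cv2.Rodrigues(c['R'])[0],c['t'],c['K'],c['d'])[0].reshape(-1,2).astype(np.float32)
    return cv2.remap(g,uv[:,:1],uv[:,1:],cv2.INTER_LINEAR).ravel()
t=np.arange(20,61,.5)
print('right edge y at x',[(x,float(t[np.argmax(np.diff(-cv2.GaussianBlur(val([(x/1000,y/1000) for y in t]).reshape(-1,1),(1,9),2).ravel()))])) for x in range(-20,75,15)])
t=np.arange(-55,-5,.5)
print('near end x at y',[(y,float(t[np.argmax(np.diff(-cv2.GaussianBlur(val([(x/1000,y/1000) for x in t]).reshape(-1,1),(1,9),2).ravel()))])) for y in (48,55,62,78,85,92,108,115,122)])
E
```

```text
right edge y at x [(-20, 39.5), (-5, 40.0), (10, 38.5), (25, 39.5), (40, 38.5), (55, 39.0), (70, 39.0)]
near end x at y [(48, -29.5), (55, -31.0), (62, -32.5), (78, -33.0), (85, -29.5), (92, -30.5), (108, -31.5), (115, -31.0), (122, -30.5)]
```

The strips are seated to about 1 mm. Now I'll plan the swing-arm arc.

```bash
python3 - <<'E'
from h import *
th=np.deg2rad(9.2);O=np.array([585.5,40]);A=np.array([[np.cos(th),-np.sin(th)],[np.sin(th),np.cos(th)]])
s=np.array([463.5,-41.6])
for d in [0,0,6,12,18,24,30,36,42,48,54,60,66,72,76,80,82,84,85,86,87,88,89]:
    f=np.deg2rad(d);u=np.array([np.sin(f),-np.cos(f)]);n=np.array([np.cos(f),np.sin(f)])
    p=O+A@(np.array([-105,34])+95*u-16.5*n);print(d,(p-s).round(1))
E
```

```text
0 [11.8  2. ]
0 [11.8  2. ]
6 [21.9  2.4]
12 [31.9  3.8]
18 [41.7  6.3]
24 [51.1  9.8]
30 [60.2 14.3]
36 [68.7 19.7]
42 [76.6 26. ]
48 [83.8 33. ]
54 [90.3 40.8]
60 [95.9 49.2]
66 [100.5  58.2]
72 [104.3  67.5]
76 [106.2  74. ]
80 [107.7  80.6]
82 [108.2  83.9]
84 [108.7  87.2]
85 [108.9  88.9]
86 [109.   90.6]
87 [109.1  92.2]
88 [109.2  93.9]
89 [109.3  95.6]
```

arm_command(
  motion=[0,0,-0.04,0,0,0,0,-0.06,0,0,0,0,-0.06,0,0,0,0,-0.06,0,0,0.0118,0.002,-0.06,0,0,0.0219,0.0024,-0.06,6,0,0.0319,0.0038,-0.06,12,0,0.0417,0.0063,-0.06,18,0,0.0511,0.0098,-0.06,24,0],
)

```text
time: 11.83
eef_pos: [0.5152, -0.0309, 0.101]
tool_rot: [[0.833, 0.553, -0.0], [0.553, -0.833, -0.0], [-0.001, 0.0, -1.0]]
contact_force: [-2.3, -1.5, 0.1]
width: 0.0005
gripper_force: 1.1
```

arm_command(
  motion=[0.0091,0.0045,0,6,0,0.0176,0.0099,0,12,0,0.0255,0.0162,0,18,0,0.0327,0.0232,0,24,0,0.0392,0.031,0,30,0,0.0448,0.0394,0,36,0,0.0494,0.0484,0,42,0,0.0532,0.0577,0,48,0,0.0551,0.0642,0,52,0,0.0551,0.0642,0,52,0],
)

```text
time: 12.67
eef_pos: [0.5702, 0.0343, 0.1011]
tool_rot: [[0.078, 0.997, 0.0], [0.997, -0.078, 0.0], [0.0, 0.0, -1.0]]
contact_force: [0.4, -0.2, -0.5]
width: 0.0005
gripper_force: 0.0
```

arm_command(
  motion=[0.0008,0.0033,0,2,0,0.0015,0.0066,0,4,0,0.002,0.0099,0,6,0,0.0025,0.0132,0,8,0,0.0027,0.0149,0,9,0,0.0028,0.0166,0,10,0,0.0028,0.0166,0,10,0,0.0028,0.0166,0,10,0],
)

```text
time: 13.33
eef_pos: [0.5724, 0.0493, 0.1008]
tool_rot: [[-0.089, 0.996, -0.0], [0.996, 0.089, 0.0], [0.0, -0.0, -1.0]]
contact_force: [0.0, 0.3, 0.0]
width: 0.0006
gripper_force: 0.0
```

arm_command(
  motion=[0,0.001,0,0,0,0,0.001,0,0,0,0,0.001,0,0,0],
)

```text
time: 13.58
eef_pos: [0.5724, 0.0501, 0.1007]
tool_rot: [[-0.09, 0.996, -0.0], [0.996, 0.09, -0.0], [0.0, -0.0, -1.0]]
contact_force: [-0.4, -1.2, 1.3]
width: 0.0002
gripper_force: 0.8
```

arm_command(
  motion=[-0.0001,0.001,0,0.5,0,-0.0001,0.001,0,0.5,0,-0.0001,0.001,0,0.5,0],
)

```text
time: 13.83
eef_pos: [0.5724, 0.0505, 0.1007]
tool_rot: [[-0.099, 0.995, -0.0], [0.995, 0.099, -0.001], [-0.001, -0.0, -1.0]]
contact_force: [0.6, -8.5, 0.8]
width: 0.0006
gripper_force: 4.1
```

arm_command(
  motion=[-0.0001,0.001,0,0.5,0,-0.0001,0.001,0,0.5,0,-0.0001,0.001,0,0.5,0],
)

```text
time: 14.08
eef_pos: [0.5724, 0.0507, 0.1008]
tool_rot: [[-0.108, 0.994, 0.0], [0.994, 0.108, -0.003], [-0.003, 0.0, -1.0]]
contact_force: [1.0, -14.3, 1.3]
width: 0.0005
gripper_force: 7.8
```

The nose is bearing at 14 N. I'll back off, lift clear and check.

arm_command(
  motion=[0.0005,-0.003,0,0,0,0.001,-0.006,0,0,0,0.003,-0.018,0,0,0,0.005,-0.03,0,0,0,0.005,-0.03,0.04,0,0,0.005,-0.03,0.08,0,0,0.005,-0.06,0.12,0,0,-0.02,-0.1,0.13,0,0,-0.06,-0.14,0.13,0,0,-0.1,-0.18,0.13,0,0,-0.13,-0.21,0.13,0,0,-0.13,-0.23,0.13,0,0],
)

```text
time: 15.08
eef_pos: [0.4484, -0.165, 0.2309]
tool_rot: [[-0.108, 0.994, 0.001], [0.994, 0.108, -0.0], [-0.0, 0.001, -1.0]]
contact_force: [0.8, -0.5, 0.2]
width: 0.0006
gripper_force: 0.0
```

```bash
python3 - <<'E'
from h import *
c=cam('top')
a=c['frame'][160:285,215:360][:,:,::-1]
d=cam('scene')['frame'][195:285,250:395][:,:,::-1]
r=lambda i:cv2.resize(i,(400,int(400*i.shape[0]/i.shape[1])),interpolation=cv2.INTER_CUBIC)
a,d=r(a),r(d);d=np.pad(d,((0,a.shape[0]-d.shape[0]),(0,0),(0,0)))
cv2.imwrite('pics/pair6.png',np.hstack([a,d]))
g=c['frame'].astype(np.float32).sum(2)
th=np.deg2rad(9.2);O=np.array([.5855,.040]);A=np.array([[np.cos(th),-np.sin(th)],[np.sin(th),np.cos(th)]])
def val(J):
    P=np.c_[(O+np.array(J)@A.T),np.full(len(J),.024)]
    uv=cv2.projectPoints(P,cv2.Rodrigues(c['R'])[0],c['t'],c['K'],c['d'])[0].reshape(-1,2).astype(np.float32)
    return cv2.remap(g,uv[:,:1],uv[:,1:],cv2.INTER_LINEAR).ravel()
def edge(t,J): return float(t[np.argmax(np.diff(-cv2.GaussianBlur(val(J).reshape(-1,1),(1,9),2).ravel()))])
t=np.arange(30,61,.5);print('right',[(x,edge(t,[(x/1e3,y/1e3) for y in t])) for x in (-20,-5,55,70)])
t=np.arange(-55,-5,.5);print('near',[(y,edge(t,[(x/1e3,y/1e3) for x in t])) for y in (48,55,62,78,85,92,108,115,122)])
E
```

```text
right [(-20, 38.5), (-5, 40.5), (55, 42.0), (70, 40.5)]
near [(48, -41.0), (55, -30.5), (62, -30.0), (78, -27.5), (85, -32.5), (92, -31.5), (108, -31.5), (115, -31.0), (122, -30.5)]
```

View pics/pair6.png

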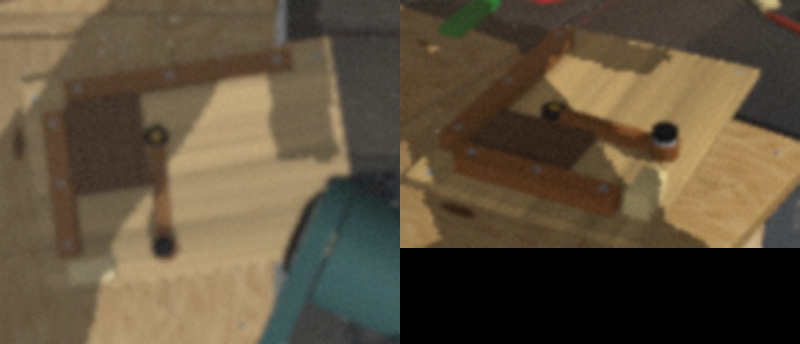

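The nose at (155,135) bears on the outermost strip. The block fills the corner, with its near edges level at about -31 mm; the one outlier lies on a shadow edge. The brass block has not moved. Handing in.

```bash
python3 -c "
from rig import env
print(env.close_job())"
```

```text
the job is handed in; nothing more can be done
None
```

The three strips lie tight in the jig's corner with the swing arm's nose bearing on the outermost one; I handed the job in at about 15 s, and no verdict came back.

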